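# Lock the stop screw of the press with its jam nut

## Task

The adjusting screw of the press's stop block is set but not locked. Fit the square-socket holding key fully down over the screw's square head with its arm between the two posts, so that the screw cannot turn, then swing the jam nut's lever clockwise (seen from above) until the nut is seated and tightened to about 1.4 N m, not much more, without shifting the screw's setting. Leave the key fitted and do not disturb the cup, the portion pot and the spice jar standing nearby.

Things in the scene. Friction and masses are not known exactly. Their poses are not given: they have to be found in the camera images.
- stop_block: Stop block, an aluminium casting fixed to the table: plate 190 x 100 mm, top 14 mm up, with a round boss 48 mm across rising to z = 46 mm. Origin on the screw's axis at table height, z up. Two upright steel posts 10 mm thick stand at x = +64 mm, y = +-13 mm of its frame (16 mm gap between) and reach z = 93 mm, tops round. The nut's lever sweeps the -x side.
- screw_head (a point): Adjusting screw, upright in the block: point on its axis at the foot of the square head (z = 73 mm), where the fitted key rests on a round shoulder 32 mm across. Head 20 mm square, 21 mm tall (top at z = 94 mm), the top 6 mm tapering to 13 mm across. x and y axes are normal to its flats and at the start agree with the block's.
- screw (a joint): Turn of the adjusting screw in the block, rad, 0 at the start, positive counter-clockwise from above. Unheld it turns easily (0.06 N m) and the nut's drag (0.3 N m) takes it along. It must stay within 0.3 rad; the fitted key has up to 0.2 rad of play under load.
- nut_knob (a point): Knob of the jam nut. The nut is a steel hub 44 mm across (z = 51 to 67 mm) under the screw's shoulder, with a lever 14 mm wide (z = 54 to 62 mm) that ends in an upright round black knob, 16 mm in diameter, z = 63 to 104 mm, 75 mm from the screw's axis. The point is on the knob's axis at z = 86 mm. Tightening is clockwise from above. At the start it is on the block's -x, -y side.
- key_grip (a point): Loose dark steel holding key, 0.22 kg, upright on the table, 44 mm tall. Point: centre of its grip bar, 36 mm above its underside; bar 40 mm long along the key's x, 14 mm thick along y, 28 to 44 mm above the underside. Below it a 35 mm square block; an arm 12 mm wide (4 to 14 mm above the underside) runs along the key's +x to 76 mm from the middle.
- key_socket (a point): Centre of the key's socket mouth at its underside, straight below the grip. Socket 21.4 mm square, 23 mm deep, sides along the key's x and y. Fitted: this point at the screw_head point, the key's +x along the block's +x, arm between the posts.
- steel_cup_3: Loose steel portion cup, 68 mm across, 42 mm tall, origin at its underside; leave it where it is.
- sauce_pot_4: Loose lidded green portion pot, 53 mm across, 36 mm tall, origin at its underside; leave it where it is.
- spice_1: Loose spice jar with a red cap, 45 mm across, 108 mm tall, origin at its underside; leave it where it is.
- key_arm (a point): Middle of the end of the key's arm, 76 mm along the key's +x from its middle, 9 mm above its underside.
- washer_top (a point): Spring washer 40 mm across between nut and boss, centre of its top, z = 50 mm of the block. The nut runs with 0.3 N m of drag until, after 0.8 to 1.45 rad, it bears on the washer; beyond 0.5 N m it yields 1 rad per 12 N m. 1.4 N m is 19 N across the lever at the knob if the hand adds no twist; under 1.1 N m is loose, over 2.2 N m spoils the thread. Let go, it stays tight. Its 0.2 to 1 mm squeeze is too small to read.
Things that resemble listed ones, but are neither listed nor needed, are in the scene too. What is shaped like the part that bears key_grip but purple is not meant.

How it is judged (in metres and radians):
On the way, in this order (a step that is already met when the one before it is completed fails the run):
1. the key is seated on the screw's head with its arm between the posts (horizontal distance between key_socket and screw_head below 0.004 m and z of key_socket in the frame of stop_block below 0.076 m and x of key_arm in the frame of stop_block above 0.065 m and angle between key_socket's own z axis and vertical below 0.08 rad and angle between the x axis of key_socket and the x axis of stop_block, either way round below 0.15 rad), for 0.2 s.
2. the nut is tightened to at least 1 N m (washer squeezed 0.24 mm) (z of washer_top in the frame of stop_block below 0.04976 m), for 0.1 s.
At the end, for the whole second after the job is handed in: The nut is seated, its washer still squeezed at least 0.12 mm; the screw is within 0.3 rad of its setting; the key is still fitted: socket within 4 mm of the head's axis, no more than 3 mm off the shoulder, tilted less than 0.08 rad. Its arm's end reaches past the posts (z of washer_top in the frame of stop_block below 0.04988 m and value of joint screw between -0.3 and 0.3 rad and horizontal distance between key_socket and screw_head below 0.004 m and z of key_socket in the frame of stop_block below 0.076 m and angle between key_socket's own z axis and vertical below 0.08 rad and x of key_arm in the frame of stop_block above 0.065 m); the robot touches nothing.
It fails at once if the screw is turned more than 0.3 rad from its setting (value of joint screw above 0.3 rad or value of joint screw below -0.3 rad).
It fails at once if the nut is overtightened (beyond about 2.4 N m, washer squeezed more than 1 mm) (z of washer_top in the frame of stop_block below 0.049 m).
It fails at once if the cup, the portion pot or the spice jar is shifted by more than 30 mm (distance of any of steel_cup_3, sauce_pot_4, spice_1 from where it was at the start of the episode above 0.03 m).
It also fails if it takes over 72 s, if anything falls off the work surface, if the arm or the gripper's body presses on something with over 40 N, if the wrist force passes 120 N, or if a joint passes its speed limit or range.

## Robot

A 6-joint arm with a two-finger parallel gripper is mounted at the origin on a cart in front of the work surface, level with it; the furniture and walls round the work are solid. World frame = base frame: x ahead of the robot, y to its left, z up, the work surface at z = 0. Lengths are in mm, angles in rad, forces in N, time in s.
With the tool pointing down it reaches from about 325 to 900 mm from the base axis. Payload 3.5 kg.
Tool frame: the origin (TCP) lies on the centre line of the jaws, within the pads' length; the fingertips stand robot.tip_reach ahead of it and the grasp point (between the pads) is the TCP (robot.tip_reach is the distance from the TCP to the fingertips, in mm); z points along the fingers, y is the line along which they close (so a half turn about z gives the same grasp; the last joint's range is limited). The gripper opens to 85 mm and grips with 20 to 120 N. Pads are 22 mm wide; open, the fingers measure 114 mm over their backs; the gripper's body (76 mm by 85 mm) begins 54 mm behind the grasp point. The pads swing forward as they close: fully open they stand 13 mm farther back than shut.
Start: joints at [1.17, 0.276, -0.026, 1.268, 0, 1.467], TCP at [183.392, 597.486, 250.313] pointing down, gripper open.
Joint ranges: [-3.12, 3.12], [-0.85, 1.88], [-1.08, 1.24], [-1.95, 2.15], [-1.57, 1.53], [-3.14, 3.14]. Speed limits (rad/s): [2.57, 2.57, 3.14, 3.14, 3.14, 3.14].

## Interface

Orientations are given as a unit quaternion [x, y, z, w].
In Python, from station import robot, cams gives the robot as it stands. The module is installed in compiled form; this text tells all that it offers.
- The arm moves only by the tool apply_moves, never from a script. Its argument "commands" is a list of rows, each a list of 7 numbers: the finger opening in m, from 0 to 0.0854, then the shift along the tool's x, y, z in m, then the turn, a rotation vector about the tool's x, y, z in degrees. In form: [[fingers, x, y, z, wx, wy, wz], ...]. A call has 1 to 20 rows; each row is the pose to reach, as a shift and turn from the pose commanded when the call began, along the tool's axes at that moment; what a row does not reach only later rows make up. A row lasts 1/8 s, in which the tool goes at most 62.5 mm and 10.7 degrees, less where a joint would pass 70% of its speed; a pose out of reach is approached as far as the arm can. A call with a gripper value outside its range is refused whole. The fingers move at their own pace and stop on an object; "squeeze" is the grip in N (left out, the last holds). Time passes only in rows, so rows that repeat a pose let the fingers close. It gives the time, the measured TCP pose, the force, the opening and the grip force at its end, in the units of the state.
- robot.state(): the state, without advancing time (a new reading comes with each control period).
- cams.get_image(name): name is "scene" or "side" or "wrist"; returns the picture (400x640x3 uint8, blue, green, red); there is no depth.
- cams.camera_params(name): a dict with "intrinsics" (3x3 intrinsics, pixels), "k1" (the pictures are not rectified: a ray, as slopes to the right and down, at radius r is drawn at 1 + k1 r^2 times it, then the intrinsics apply), "position" and "rotation" of the camera in the world. Camera axes: x right, y down, z forward; pixel columns grow to the right and rows downward; lengths in mm; the calibration is good to about 2 mm. A picture is of the moment at which its call begins: read the wrist's pose just before it. camera_params takes no time and is no camera call; for the wrist camera it gives the pose at the moment of the call.
- robot.job_done(): hands the job in; it is judged then, once.
The state is a dict: "t": time; "joints": joint angles; "dq": joint speeds; "joint_torque": joint torques, N m; "ee_pos": TCP position; "eef_rot": TCP orientation; "force": force on the tool from outside, world axes, zero at the start; "wrist_torque": the same for the moment, N m; "width": finger opening in mm; "finger_force": force on a finger pad.
Only numpy, scipy, OpenCV 4.12 (cv2) and the standard library are available. Lean on these libraries where they do the work, as an engineer would, in place of code of your own. Each camera call takes 0.05 s, during which the arm holds its last target. There are 200 camera calls.

## Working session

There is one attempt and no reset: what is moved stays moved. The work goes in short steps, Python scripts to look and compute and a tool call to move; the robot and the scene stay as the last step left them, time stands still between calls to the robot, and variables do not carry over. Pictures are saved under pics/ and viewed, at most 10 in all, crops included, and the job is handed in when it is done.

Besides the shell and the picture viewer there is one more tool, called after "Emit:" in YAML: its name, and indented under it one key for each argument. apply_moves: Moves the arm, as the interface text tells. Its arguments: {"type":"object","properties":{"commands":{"type":"array"},"squeeze":{"type":"number"}},"required":["commands"]}

```bash
mkdir -p pics; ls; python3 - <<'E'
from station import robot,cams
import cv2,numpy as np
s=robot.state(); print(s, robot.tip_reach)
for n in ("scene","side","wrist"):
    p=cams.camera_params(n); print(n,p)
    cv2.imwrite(f"pics/{n}0.png",cams.get_image(n))
E
```

```text
pics
{'t': 0.0, 'joints': array([ 1.16962393e+00,  2.77149945e-01, -2.78867323e-02,  1.26800745e+00,
        4.00385497e-05,  1.46743570e+00]), 'dq': array([ 1.91141222e-03, -1.12455729e-03, -8.99540230e-04, -2.64805169e-03,
        9.96997596e-04, -4.86174116e-05]), 'joint_torque': array([ 2.96664846e-03, -4.45506048e+01,  2.95204675e+01,  1.62686961e-02,
        1.53734404e-04,  1.68303302e-06]), 'ee_pos': array([183.0785306 , 596.811607  , 249.14638146]), 'eef_rot': array([ 1.48356143e-01,  9.88933360e-01, -1.08333179e-03, -2.99910606e-04]), 'force': array([ 0.07776728, -1.06776227,  0.23751424]), 'wrist_torque': array([ 0.03035093,  0.04526574, -0.00192961]), 'finger_force': 0.0, 'width': 85.21435609840404} 19.0
scene {'intrinsics': array([[488.90378382,   0.        , 320.69708653],
       [  0.        , 488.90378382, 194.92384671],
       [  0.        ,   0.        ,   1.        ]]), 'k1': -0.1117533666597377, 'position': array([ -79.75097863, -567.55988179,  946.08287926]), 'rotation': array([ 0.85504355, -0.35959801,  0.14584199, -0.34397661])}
side {'intrinsics': array([[476.44357156,   0.        , 316.36927154],
       [  0.        , 476.44357156, 199.52448101],
       [  0.        ,   0.        ,   1.        ]]), 'k1': -0.04800009372271364, 'position': array([  136.56733999, -1057.21327466,   663.87775331]), 'rotation': array([ 0.83775924, -0.14446333,  0.08496057, -0.51968404])}
wrist {'intrinsics': array([[327.37205374,   0.        , 320.63341222],
       [  0.        , 327.37205374, 197.25033019],
       [  0.        ,   0.        ,   1.        ]]), 'k1': -0.012196147373033987, 'position': array([103.13259402, 622.83221339, 371.68611996]), 'rotation': array([0.79295768, 0.58652365, 0.09738308, 0.13313399])}
```

View pics/scene0.png

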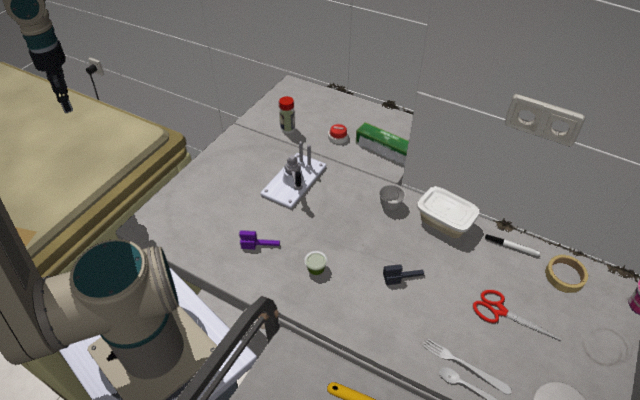

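View pics/side0.png

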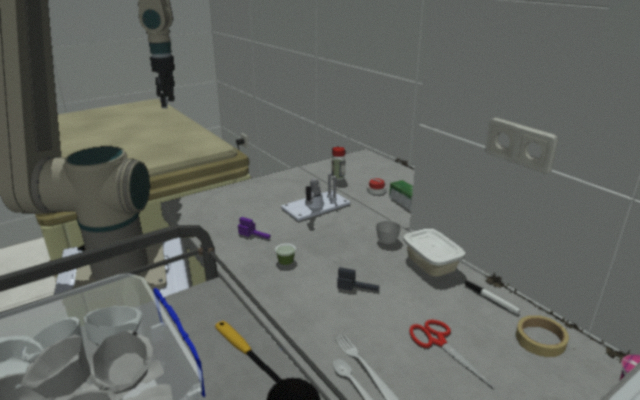

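The scene view shows the dark key at about (395,274) with its arm toward (424,273), the stop block at (294,180), the knob at (298,178) and the posts at (305,153). The decoy purple key is at (250,240). In the side view the key is at (347,279).

```bash
cat > h.py <<'E'
import numpy as np,cv2
from scipy.spatial.transform import Rotation as R
from station import robot,cams
def ray(p,uv):
    K=p["intrinsics"]; 
    d=cv2.undistortPoints(np.array([[uv]],float),K,np.array([p["k1"],0,0,0.]))[0,0]
    v=R.from_quat(p["rotation"]).apply([d[0],d[1],1.]); return np.array(p["position"]),v
def plane(p,uv,z):
    o,v=ray(p,uv); return o+v*(z-o[2])/v[2]
def proj(p,X):
    q=R.from_quat(p["rotation"]).inv()
    return cv2.projectPoints(np.array([q.apply(np.array(X,float)-p["position"])]),np.zeros(3),np.zeros(3),p["intrinsics"],np.array([p["k1"],0,0,0.]))[0][0,0]
def go(pos,yaw=None,s=None):
    """shift in current tool axes (m) to reach world pos; rotvec deg for tool pointing down with tool-y at angle yaw"""
    s=s or robot.state(); q=R.from_quat(s["eef_rot"])
    d=q.inv().apply(np.array(pos)-s["ee_pos"])/1000
    if yaw is None: w=np.zeros(3)
    else:
        best=None
        for k in (0,np.pi):
            a=yaw+k; y=np.array([np.cos(a),np.sin(a),0]); z=np.array([0,0,-1.]); x=np.cross(y,z)
            w=(q.inv()*R.from_matrix(np.c_[x,y,z])).as_rotvec(degrees=True)
            if best is None or np.linalg.norm(w)<np.linalg.norm(best): best=w
        w=best
    return np.round(d,4),np.round(w,2)
E
python3 - <<'E'
from h import *
S=cams.camera_params("scene"); D=cams.camera_params("side")
for n,p,l in (("scene",S,[((393,274),30),((424,273),9),((298,175),86),((263,191),14),((292,205),14),((327,169),14),((316,265),20),((391,200),20)]),("side",D,[((347,279),30),((379,288),9),((309,193),86),((282,207),14),((303,219),14),((352,202),14)])):
    for uv,z in l: print(n,uv,z,plane(p,uv,z).round())
E
```

```text
scene (393, 274) 30 [ 489. -243.   30.]
scene (424, 273) 9 [ 554. -286.    9.]
scene (298, 175) 86 [523.  99.  86.]
scene (263, 191) 14 [465. 178.  14.]
scene (292, 205) 14 [485.  85.  14.]
scene (327, 169) 14 [647. 115.  14.]
scene (316, 265) 20 [390. -96.  20.]
scene (391, 200) 20 [674. -90.  20.]
side (347, 279) 30 [ 485. -253.   30.]
side (379, 288) 9 [ 551. -283.    9.]
side (309, 193) 86 [510.  86.  86.]
side (282, 207) 14 [451. 166.  14.]
side (303, 219) 14 [487.  74.  14.]
side (352, 202) 14 [659. 124.  14.]
```

View pics/wrist0.png

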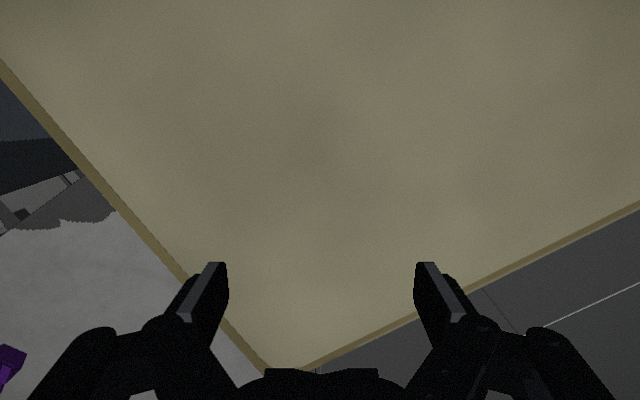

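The wrist view shows only the other table so far. I'll work out a viewing pose over the block and one over the key.

```bash
python3 - <<'E'
from h import *
s=robot.state(); q=R.from_quat(s["eef_rot"]); p=cams.camera_params("wrist")
print("cam offset tool",q.inv().apply(p["position"]-s["ee_pos"]),"fwd",q.inv().apply(R.from_quat(p["rotation"]).apply([0,0,1])))
# tool x world dir for yaw y: cam should be ~ 80 ahead; at block yaw 103
print(go([480,130,250],np.radians(103)))
E
```

```text
cam offset tool [  84.13337022    1.10521844 -122.42000717] fwd [-3.25577012e-01  4.51171639e-04  9.45515418e-01]
(array([-0.4208, -0.3593, -0.    ]), array([ -0.1 ,  -0.04, -30.06]))
```

```bash
python3 - <<'E'
from h import *
print(go([590,150,300],np.radians(103)))
E
```

```text
(array([-0.5201, -0.308 , -0.0502]), array([ -0.1 ,  -0.04, -30.06]))
```

Emit:
apply_moves:
  commands:
    - [0.085,-0.26,-0.154,-0.05,0,0,-15]
    - [0.085,-0.52,-0.308,-0.05,0,0,-30]
    - [0.085,-0.52,-0.308,-0.05,0,0,-30]
    - [0.085,-0.52,-0.308,-0.05,0,0,-30]
    - [0.085,-0.52,-0.308,-0.05,0,0,-30]
    - [0.085,-0.52,-0.308,-0.05,0,0,-30]
    - [0.085,-0.52,-0.308,-0.05,0,0,-30]
    - [0.085,-0.52,-0.308,-0.05,0,0,-30]
    - [0.085,-0.52,-0.308,-0.05,0,0,-30]
    - [0.085,-0.52,-0.308,-0.05,0,0,-30]
    - [0.085,-0.52,-0.308,-0.05,0,0,-30]
    - [0.085,-0.52,-0.308,-0.05,0,0,-30]
    - [0.085,-0.52,-0.308,-0.05,0,0,-30]
    - [0.085,-0.52,-0.308,-0.05,0,0,-30]

```text
t: 1.9
ee_pos: [589.3, 151.5, 300.3]
eef_rot: [-0.113, 0.994, 0.0, -0.0]
force: [0.1, 0.5, 0.1]
width: 85.1
finger_force: 0.0
```

```bash
python3 - <<'E'
from h import *
import pickle
s=robot.state(); p=cams.camera_params("wrist"); im=cams.get_image("wrist")
cv2.imwrite("pics/w1.png",im); pickle.dump((s,p),open("w1.pkl","wb")); print(s["t"],s["ee_pos"],s["eef_rot"],s["joints"])
print(proj(p,[556,146,90]))
E
```

```text
1.9 [589.32445599 151.45932003 300.34855791] [-1.13489396e-01  9.93539202e-01  2.46663041e-05 -1.04444416e-04] [ 1.45333453e-01  2.26384231e-01  1.41077541e-02  1.35872708e+00
  5.59075633e-05 -8.21354331e-02]
[321.64616919 136.71375813]
```

View pics/w1.png

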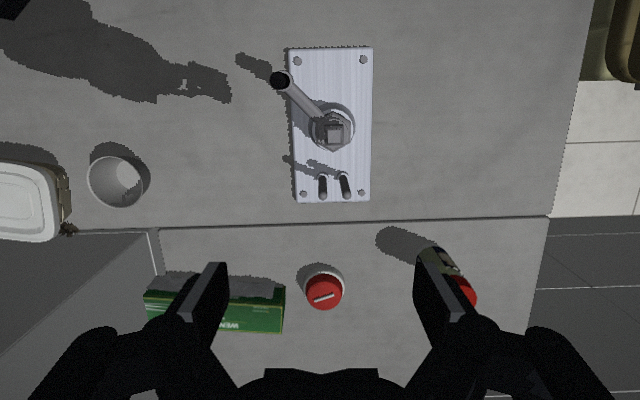

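The wrist view shows the plate with corners near (288,47), (372,46), (369,201) and (297,203). The square head is near (334,131), the knob top at (280,80), the post tops at (322,178) and (344,178), and the spice jar at (445,270).

```bash
python3 - <<'E'
from h import *
import pickle
s,p=pickle.load(open("w1.pkl","rb")); im=cv2.imread("pics/w1.png")
c=im[35:210,260:390]; g=cv2.cvtColor(c,cv2.COLOR_BGR2GRAY)
cv2.imwrite("pics/w1c.png",cv2.resize(im[60:200,262:382],None,fx=4,fy=4,interpolation=cv2.INTER_CUBIC)) 
for uv in [(288,47),(372,46),(369.5,201.5),(297.5,203)]: print(plane(p,uv,14).round(1))
for uv,z in [((334,130),94),((280,79.5),104),((322,178),93),((344,178),93)]: print(uv,plane(p,uv,z).round(1))
E
```

```text
[476.3  88.2  14. ]
[453.5 181.4  14. ]
[635.9 230.1  14. ]
[659.6 137.5  14. ]
(334, 130) [546.2 156.3  94. ]
(280, 79.5) [511.7  96.4 104. ]
(322, 178) [597.3 156.   93. ]
(344, 178) [592.1 178.4  93. ]
```

View pics/w1c.png

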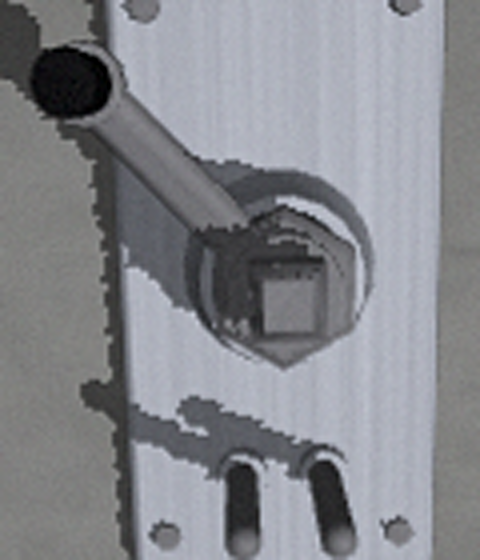

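The enlarged crop shows the head's top face centred at (289,305) in crop pixels, the knob top at (71,80), and the post tops at (243,540) and (340,538).

```bash
python3 - <<'E'
from h import *
import pickle
s,p=pickle.load(open("w1.pkl","rb"))
f=lambda x,y:((x+.5)/4-.5+262,(y+.5)/4-.5+60)
P={}
for n,c,z in [("head",(288.5,305),94),("knob",(71,80),104),("pA",(243,541),92),("pB",(340,539),92),("hc1",(264,278),94),("hc2",(312,276),94),("hc3",(314,333),94),("hc4",(264,333),94)]:
    P[n]=plane(p,f(*c),z); print(n,f(*c),P[n].round(1))
C=[plane(p,uv,14)[:2] for uv in [(288,47),(372,46),(369.5,201.5),(297.5,203)]]
print("yaws long",np.degrees(np.arctan2(*(C[3]-C[0])[::-1])),np.degrees(np.arctan2(*(C[2]-C[1])[::-1])),"short",np.degrees(np.arctan2(*(C[1]-C[0])[::-1]))-90,np.degrees(np.arctan2(*(C[2]-C[3])[::-1]))-90,"ctr",np.mean(C,0))
m=(P["pA"]+P["pB"])/2-P["head"]; print("post mid dist",np.hypot(*m[:2]),np.degrees(np.arctan2(m[1],m[0])),np.hypot(*(P["pA"]-P["pB"])[:2]))
k=P["knob"]-P["head"]; print("knob",np.hypot(*k[:2]),np.degrees(np.arctan2(k[1],k[0])))
S=cams.camera_params("scene");D=cams.camera_params("side")
for n in ("head","knob"): print(n,proj(S,P[n]),proj(D,P[n]))
# key-view pose: key centre approx (487,-248), arm dir -29deg
print(go([525,-265,250],np.radians(61)))
E
```

```text
head (333.75, 135.875) [551.9 157.4  94. ]
knob (279.375, 79.625) [511.9  95.8 104. ]
pA (322.375, 194.875) [615.6 160.7  92. ]
pB (346.625, 194.375) [609.2 185.7  92. ]
hc1 (327.625, 129.125) [546.8 149.9  94. ]
hc2 (339.625, 128.625) [543.6 161.4  94. ]
hc3 (340.125, 142.875) [557.2 165.3  94. ]
hc4 (327.625, 142.875) [560.1 153.1  94. ]
yaws long 15.041980956231164 14.932240792692081 short 13.704805971502736 14.321900320144849 ctr [556.32683288 159.28806209]
post mid dist 62.54448576824869 14.602200285964553 25.843417620391705
knob 73.41539906820141 -122.97460870307152
head [290.56418769 156.57809443] [314.72524672 178.63962992]
knob [295.60384554 172.65836956] [308.41514645 185.75878636]
(array([ 0.1566, -0.3912,  0.0504]), array([ 0.000e+00, -1.000e-02,  4.203e+01]))
```

Emit:
apply_moves:
  commands:
    - [0.085,0.078,-0.195,0.0,0,0,21]
    - [0.085,0.157,-0.391,0.05,0,0,42]
    - [0.085,0.157,-0.391,0.05,0,0,42]
    - [0.085,0.157,-0.391,0.05,0,0,42]
    - [0.085,0.157,-0.391,0.05,0,0,42]
    - [0.085,0.157,-0.391,0.05,0,0,42]
    - [0.085,0.157,-0.391,0.05,0,0,42]
    - [0.085,0.157,-0.391,0.05,0,0,42]
    - [0.085,0.157,-0.391,0.05,0,0,42]
    - [0.085,0.157,-0.391,0.05,0,0,42]
    - [0.085,0.157,-0.391,0.05,0,0,42]
    - [0.085,0.157,-0.391,0.05,0,0,42]

```text
t: 3.45
ee_pos: [525.0, -264.9, 250.6]
eef_rot: [0.25, 0.968, -0.0, 0.0]
force: [-0.1, -0.0, 0.3]
width: 84.4
finger_force: 0.0
```

```bash
python3 - <<'E'
from h import *
import pickle
s=robot.state(); p=cams.camera_params("wrist"); im=cams.get_image("wrist")
cv2.imwrite("pics/w2.png",im); pickle.dump((s,p),open("w2.pkl","wb")); print(s["t"],s["ee_pos"],s["eef_rot"],s["joints"])
u,v=proj(p,[487,-248,30]).astype(int); print(u,v)
cv2.imwrite("pics/w2c.png",cv2.resize(im[max(0,v-75):v+75,u-100:u+100],None,fx=4,fy=4,interpolation=cv2.INTER_CUBIC))
print("crop origin",u-100,max(0,v-75))
E
```

```text
3.45 [ 524.96938169 -264.92089245  250.55025588] [ 2.50227693e-01  9.68187003e-01 -4.79616281e-05  1.60016461e-04] [-5.77268361e-01  2.10851642e-01 -1.09851016e-01  1.24975975e+00
  1.10715174e-05 -7.14375067e-02]
316 128
crop origin 216 53
```

View pics/w2c.png

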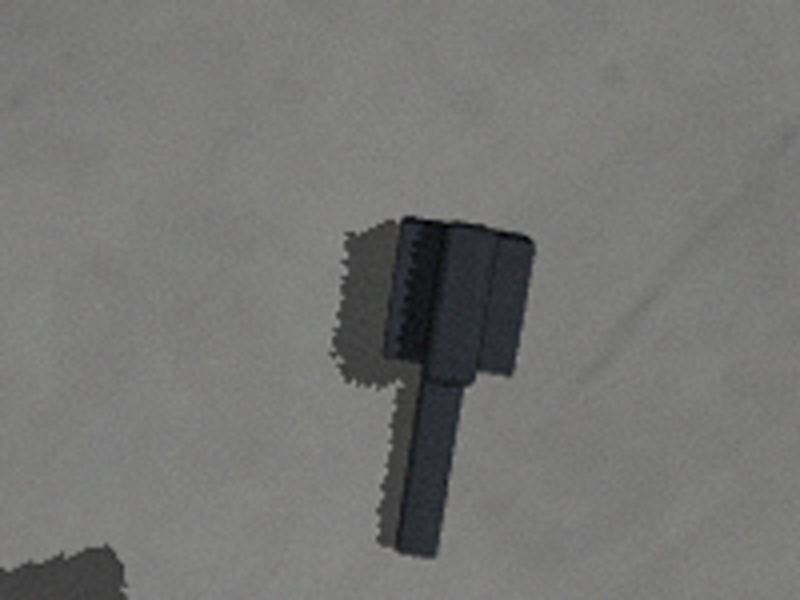

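The crop shows the dark key upright. Its bar top has corners near (447,226), (498,231), (475,384) and (428,378), and the arm's end is centred near (418,553).

```bash
python3 - <<'E'
from h import *
import pickle
s,p=pickle.load(open("w2.pkl","rb"))
f=lambda x,y:((x+.5)/4-.5+216,(y+.5)/4-.5+53)
B=[plane(p,f(*c),44)[:2] for c in [(447,226),(498,231),(475,384),(428,378)]]
E_=plane(p,f(418,552),14)[:2]
T=[plane(p,f(*c),28)[:2] for c in [(402,217),(534,240),(512,376),(385,356)]]
a=lambda v:np.degrees(np.arctan2(v[1],v[0]))
c=np.mean(B,0); print("ctr",c,"len",np.hypot(*(B[3]-B[0])),np.hypot(*(B[2]-B[1])),"w",np.hypot(*(B[1]-B[0])),"yaw",a(B[3]-B[0]),a(B[2]-B[1]),"arm",E_,np.hypot(*(E_-c)),a(E_-c))
print("block28 ctr",np.mean(T,0), [np.hypot(*(T[i]-T[i-1])).round(1) for i in range(4)])
for z in (120,34): print(go([*c,z],np.radians(a(E_-c)+90)))
E
```

```text
ctr [ 493.38103908 -234.26924408] len 37.46819111011569 37.88181278070229 w 12.48946952004816 yaw -35.93668390037884 -36.695104637226144 arm [ 552.58953297 -279.54215555] 74.53376591744036 -37.40280898111208
block28 ctr [ 493.21516683 -234.67620256] [np.float64(35.7), np.float64(34.2), np.float64(35.3), np.float64(34.0)]
(array([0.0425, 0.0117, 0.1305]), array([0.  , 0.01, 8.4 ]))
(array([0.0425, 0.0117, 0.2165]), array([0.  , 0.01, 8.4 ]))
```

Emit:
apply_moves:
  commands:
    - [0.05,0.0425,0.0117,0.06,0,0,8.6]
    - [0.05,0.0425,0.0117,0.12,0,0,8.6]
    - [0.05,0.0425,0.0117,0.16,0,0,8.6]
    - [0.05,0.0425,0.0117,0.19,0,0,8.6]
    - [0.05,0.0425,0.0117,0.2,0,0,8.6]
    - [0.05,0.0425,0.0117,0.2,0,0,8.6]
    - [0.05,0.0425,0.0117,0.2,0,0,8.6]
  squeeze: 60

```text
t: 4.38
ee_pos: [494.6, -235.8, 52.0]
eef_rot: [0.323, 0.946, -0.0, 0.002]
force: [-0.8, -0.1, 0.6]
width: 50.1
finger_force: 0.0
```

Emit:
apply_moves:
  commands:
    - [0.03,0,0,0,0,0,0]
    - [0.01,0,0,0,0,0,0]
    - [0.0,0,0,0,0,0,0]
    - [0.0,0,0,0,0,0,0]
    - [0.0,0,0,0,0,0,0]
    - [0.0,0,0,0,0,0,0]

```text
t: 5.12
ee_pos: [493.8, -235.4, 51.4]
eef_rot: [0.323, 0.946, -0.0, 0.001]
force: [-1.2, -0.3, 5.8]
width: 12.1
finger_force: 59.8
```

Emit:
apply_moves:
  commands:
    - [0.0,0,0,-0.02,0,0,0]
    - [0.0,0,0,-0.06,0,0,0]
    - [0.0,0,0,-0.11,0,0,0]
    - [0.0,0,0,-0.15,0,0,0]
    - [0.0,0,0,-0.18,0,0,0]
    - [0.0,0,0,-0.18,0,0,0]
    - [0.0,0,0,-0.18,0,0,0]

```text
t: 6.0
ee_pos: [492.2, -234.3, 228.4]
eef_rot: [0.323, 0.946, 0.0, -0.001]
force: [0.5, 0.9, -2.8]
width: 11.8
finger_force: 58.8
```

```bash
python3 - <<'E'
from h import *
import pickle
s=robot.state(); p=cams.camera_params("wrist"); im=cams.get_image("wrist")
pickle.dump((s,p),open("w3.pkl","wb")); print(s["t"],s["ee_pos"],s["joints"],s["force"])
cv2.imwrite("pics/w3.png",im); print(go([552,157.4,232],np.radians(104.7)))
cv2.imwrite("pics/w3c.png",cv2.resize(im[200:400,200:440],None,fx=3,fy=3,interpolation=cv2.INTER_CUBIC))
E
```

```text
6.0 [ 492.17494207 -234.26094471  228.42310086] [-5.62875180e-01  1.50309264e-01 -2.30787634e-01  1.19267832e+00
  5.22084462e-05  9.45148151e-02] [ 0.53831954  0.87603777 -2.77085365]
(array([ 0.1916,  0.3466, -0.0034]), array([  0.09,  -0.23, -52.36]))
```

View pics/w3c.png

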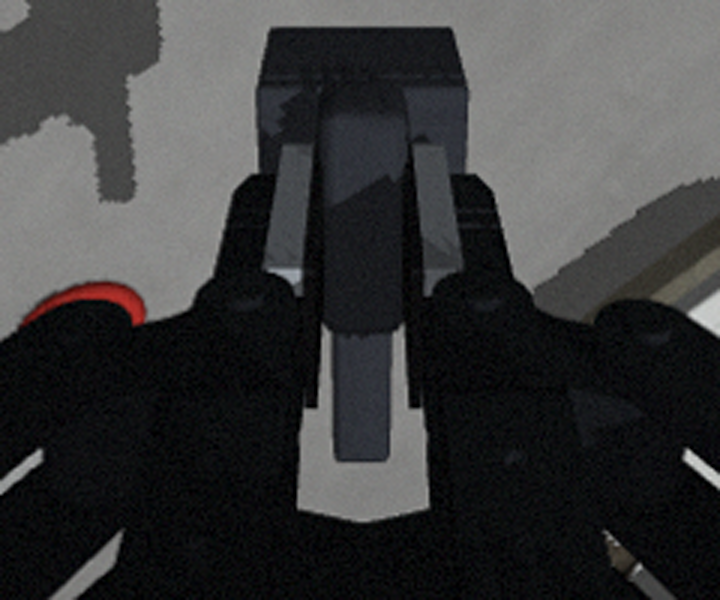

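The crop shows the key held upright between the pads with its arm pointing away along tool -x. The bar ends are at rows 85 and 333 and the arm's end is at (361,461).

```bash
python3 - <<'E'
from h import *
import pickle
s,p=pickle.load(open("w3.pkl","rb")); q=R.from_quat(s["eef_rot"]); z0=s["ee_pos"][2]-51.4
f=lambda x,y:((x+.5)/3-.5+200,(y+.5)/3-.5+200)
for n,c,h in [("bar -20",(364,85),44),("bar +20",(363,333),44),("barL",(320,210),44),("barR",(408,210),44),("arm 76",(361,461),14),("blk -17.5 top L",(258,90),28),("blk R",(467,90),28),("under L",(271,29),0),("under R",(453,29),0)]:
    print(n,q.inv().apply(plane(p,f(*c),z0+h)-s["ee_pos"]).round(1))
print(s["wrist_torque"])
E
```

```text
bar -20 [25.7  1.2  7.5]
bar +20 [-17.4   1.1   7.3]
barL [ 5.  -5.4  7.4]
barR [5.  7.9 7.4]
arm 76 [-72.6   0.7  37.2]
blk -17.5 top L [ 17.6 -16.   23.5]
blk R [17.6 18.  23.4]
under L [ 17.4 -16.3  51.5]
under R [17.4 18.2 51.4]
[-0.01686458  0.04710507  0.05496579]
```

```bash
python3 - <<'E'
from h import *
print(go([553.1,157,230],np.radians(104.7)))
E
```

```text
(array([ 0.1905,  0.347 , -0.0014]), array([  0.09,  -0.23, -52.36]))
```

Emit:
apply_moves:
  commands:
    - [0.0,0.05,0.09,0,0,0,-10]
    - [0.0,0.1,0.19,0,0,0,-20]
    - [0.0,0.15,0.28,0,0,0,-30]
    - [0.0,0.191,0.347,0,0,0,-40]
    - [0.0,0.191,0.347,0,0,0,-50]
    - [0.0,0.191,0.347,0,0,0,-52.4]
    - [0.0,0.191,0.347,0,0,0,-52.4]
    - [0.0,0.191,0.347,0,0,0,-52.4]
    - [0.0,0.191,0.347,0,0,0,-52.4]
    - [0.0,0.191,0.347,0,0,0,-52.4]
    - [0.0,0.191,0.347,0,0,0,-52.4]
    - [0.0,0.191,0.347,0,0,0,-52.4]
    - [0.0,0.191,0.347,0,0,0,-52.4]
    - [0.0,0.191,0.347,0,0,0,-52.4]

```text
t: 7.8
ee_pos: [554.0, 156.5, 230.4]
eef_rot: [-0.128, 0.992, -0.0, 0.0]
force: [-0.7, -0.4, -1.6]
width: 12.0
finger_force: 59.2
```

```bash
python3 - <<'E'
from h import *
import pickle
s=robot.state();print(s["t"],s["ee_pos"],s["force"],s["joints"][5])
print(go([553.1,157,160],np.radians(104.7)))
for n in("scene","side"):
    p=cams.camera_params(n); im=cams.get_image(n); cv2.imwrite(f"pics/{n}1.png",im)
E
```

```text
7.8 [554.0490642  156.4528821  230.37232531] [-0.66994653 -0.39281686 -1.63769359] -0.09416026346013712
(array([0.0008, 0.0008, 0.0704]), array([-0.  ,  0.01,  0.03]))
```

Emit:
apply_moves:
  commands:
    - [0.0,0.0008,0.0008,0.03,0,0,0]
    - [0.0,0.0008,0.0008,0.055,0,0,0]
    - [0.0,0.0008,0.0008,0.07,0,0,0]
    - [0.0,0.0008,0.0008,0.077,0,0,0]
    - [0.0,0.0008,0.0008,0.077,0,0,0]
    - [0.0,0.0008,0.0008,0.077,0,0,0]
    - [0.0,0.0008,0.0008,0.077,0,0,0]

```text
t: 8.78
ee_pos: [553.8, 157.2, 154.3]
eef_rot: [-0.128, 0.992, 0.0, 0.001]
force: [0.5, 0.5, -2.1]
width: 12.1
finger_force: 59.2
```

```bash
python3 - <<'E'
from h import *
s=robot.state();print(s["t"],s["ee_pos"],s["force"],go([553.1,157,125],np.radians(104.7)))
o=[]
for n in("scene","side"):
    p=cams.camera_params(n); im=cams.get_image(n); u,v=proj(p,[552,157,100]).astype(int)
    o.append(cv2.resize(im[v-35:v+35,u-45:u+45],None,fx=6,fy=6,interpolation=cv2.INTER_CUBIC)[:, :400])
cv2.imwrite("pics/pre.png",np.hstack(o))
E
```

```text
8.775 [553.78810694 157.20981354 154.29958047] [ 0.54510045  0.46948808 -2.09689767] (array([ 0.0008, -0.    ,  0.0293]), array([-0.01,  0.11,  0.04]))
```

View pics/pre.png

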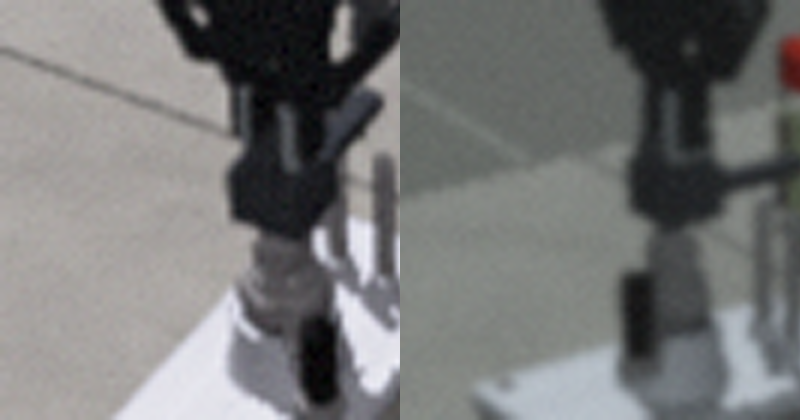

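Both views show the key centred over the head: about 282 against 285 in the scene crop, and 677 against 680 in the side crop. The arm points toward the posts, so I'll descend.

Emit:
apply_moves:
  commands:
    - [0.0,0.0006,0,0.005,0,0,0]
    - [0.0,0.0006,0,0.009,0,0,0]
    - [0.0,0.0006,0,0.012,0,0,0]
    - [0.0,0.0006,0,0.015,0,0,0]
    - [0.0,0.0006,0,0.015,0,0,0]

```text
t: 9.5
ee_pos: [552.2, 156.9, 137.9]
eef_rot: [-0.128, 0.992, -0.0, -0.0]
force: [0.3, -0.2, -1.9]
width: 12.4
finger_force: 59.2
```

Emit:
apply_moves:
  commands:
    - [0.0,0,0,0.003,0,0,0]
    - [0.0,0,0,0.006,0,0,0]
    - [0.0,0,0,0.009,0,0,0]
    - [0.0,0,0,0.011,0,0,0]
    - [0.0,0,0,0.011,0,0,0]

```text
t: 10.12
ee_pos: [552.3, 156.9, 127.1]
eef_rot: [-0.128, 0.992, -0.0, -0.0]
force: [-0.2, -0.2, -2.0]
width: 11.9
finger_force: 59.2
```

Emit:
apply_moves:
  commands:
    - [0.0,0,0,0.0015,0,0,0]
    - [0.0,0,0,0.003,0,0,0]
    - [0.0,0,0,0.003,0,0,0]
    - [0.0,0,0,0.003,0,0,0]

```text
t: 10.62
ee_pos: [552.5, 157.0, 124.4]
eef_rot: [-0.128, 0.992, 0.0, 0.0]
force: [0.6, -1.0, -1.1]
width: 12.1
finger_force: 59.3
```

Emit:
apply_moves:
  commands:
    - [0.0,0,0,0.001,0,0,0]
    - [0.0,0,0,0.002,0,0,0]
    - [0.0,0,0,0.002,0,0,0]

```text
t: 11.0
ee_pos: [552.7, 156.9, 124.2]
eef_rot: [-0.128, 0.992, -0.0, 0.0]
force: [-4.0, -0.8, 9.0]
width: 12.2
finger_force: 60.6
```

Emit:
apply_moves:
  commands:
    - [0.0,0,0,-0.0015,0,0,0]
    - [0.02,0,0,-0.0015,0,0,0]
    - [0.035,0,0,-0.0015,0,0,0]
    - [0.04,0,0,-0.0015,0,0,0]
    - [0.04,0,0,-0.01,0,0,0]
    - [0.04,0,0,-0.04,0,0,0]
    - [0.04,0,0,-0.06,0,0,0]
    - [0.04,0,0,-0.06,0,0,0]

```text
t: 12.0
ee_pos: [554.3, 157.3, 184.8]
eef_rot: [-0.128, 0.992, 0.0, 0.003]
force: [-0.9, -0.4, -0.1]
width: 40.0
finger_force: 0.0
```

```bash
python3 - <<'E'
from h import *
s=robot.state();print(s["t"],s["ee_pos"],s["force"],s["joints"].round(2))
o=[]
p=cams.camera_params("wrist"); cv2.imwrite("pics/w4.png",cams.get_image("wrist"))
for n in("scene","side"):
    p=cams.camera_params(n); im=cams.get_image(n); u,v=proj(p,[552,157,100]).astype(int)
    o.append(cv2.resize(im[v-35:v+35,u-30:u+36],None,fx=6,fy=6,interpolation=cv2.INTER_CUBIC))
cv2.imwrite("pics/post.png",np.hstack(o))
h=np.array([552.4,157.1]); k=np.array([511.9,95.8])
# knob on the circle
d=(k-h)/np.hypot(*(k-h)); a=np.degrees(np.arctan2(d[1],d[0])); kk=h+75*d; print(a,kk)
# two ways up
for z in (160,89): print(go([*kk,z],np.radians(a-90)))
E
```

```text
12.0 [554.30336351 157.25904969 184.77938836] [-0.93606009 -0.38669604 -0.13749983] [ 0.16  0.23 -0.23  1.11  0.   -0.09]
-123.45214757425386 [511.05697404  94.52401256]
(array([ 0.0553, -0.0499,  0.0216]), array([ 3.000e-02, -7.000e-02, -4.181e+01]))
(array([ 0.0552, -0.0499,  0.0926]), array([ 3.000e-02, -7.000e-02, -4.181e+01]))
```

View pics/post.png

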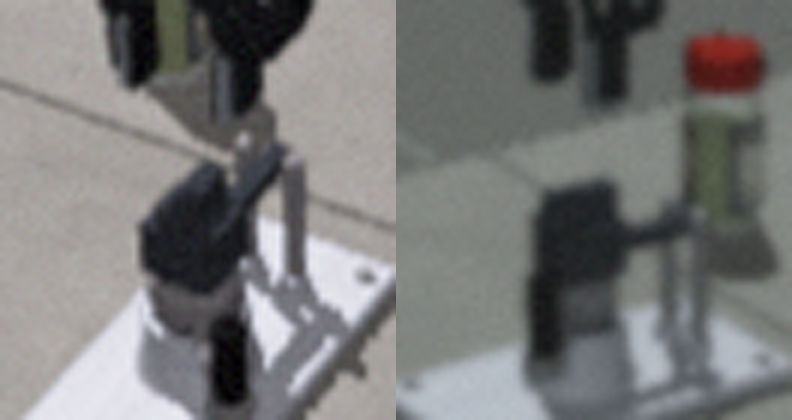

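The key is down on the shoulder with its arm between the posts. Next I'll move to the knob, jaws along the tangent.

Emit:
apply_moves:
  commands:
    - [0.04,0.025,-0.025,0,0,0,-10]
    - [0.04,0.055,-0.05,0,0,0,-20]
    - [0.04,0.055,-0.05,0,0,0,-30]
    - [0.04,0.055,-0.05,0,0,0,-40]
    - [0.04,0.055,-0.05,0,0,0,-41.8]
    - [0.04,0.055,-0.05,0.02,0,0,-41.8]
    - [0.04,0.055,-0.05,0.02,0,0,-41.8]
    - [0.04,0.055,-0.05,0.02,0,0,-41.8]

```text
t: 13.15
ee_pos: [511.9, 94.7, 162.2]
eef_rot: [-0.473, 0.881, 0.0, -0.0]
force: [-0.3, 0.1, 0.6]
width: 39.9
finger_force: 0.0
```

```bash
python3 - <<'E'
from h import *
s=robot.state();print(s["t"],s["ee_pos"],s["force"],s["wrist_torque"],s["joints"].round(2))
print(go([511.05,94.5,89],np.radians(146.5)))
im=cams.get_image("wrist"); cv2.imwrite("pics/w5.png",im[100:400,160:480])
E
```

```text
13.15 [511.86408014  94.66630301 162.24789538] [-0.27189193  0.07491033  0.6459576 ] [-0.01694635 -0.05571267 -0.01517312] [ 0.06  0.16 -0.37  1.04 -0.   -0.93]
(array([0.0006, 0.0005, 0.0732]), array([ 0.03, -0.02, -0.  ]))
```

View pics/w5.png

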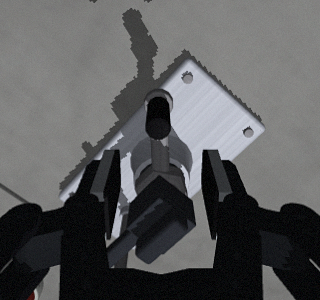

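The wrist crop shows the knob at column 158, midway between the fingers at 105 and 210. I'll descend and loosely straddle it without gripping, then push it with the trailing pad.

Emit:
apply_moves:
  commands:
    - [0.04,0.0006,0.0005,0.02,0,0,0]
    - [0.04,0.0006,0.0005,0.045,0,0,0]
    - [0.04,0.0006,0.0005,0.06,0,0,0]
    - [0.04,0.0006,0.0005,0.07,0,0,0]
    - [0.03,0.0006,0.0005,0.073,0,0,0]
    - [0.024,0.0006,0.0005,0.073,0,0,0]
    - [0.022,0.0006,0.0005,0.073,0,0,0]
    - [0.022,0.0006,0.0005,0.073,0,0,0]
  squeeze: 100

```text
t: 14.2
ee_pos: [511.7, 94.4, 89.9]
eef_rot: [-0.474, 0.881, -0.0, 0.0]
force: [0.6, 0.4, 0.8]
width: 22.0
finger_force: 0.0
```

```bash
cat > arc.py <<'E'
from h import *
import sys
C=np.array([552.4,157.1])
def arc(degs,z=89,rad=75):
    s=robot.state(); r=s["ee_pos"][:2]-C; a0=np.degrees(np.arctan2(r[1],r[0]))
    q=R.from_quat(s["eef_rot"]); y=q.apply([0,1,0]); 
    F=s["force"]; t=np.array([np.sin(np.radians(a0)),-np.cos(np.radians(a0))])
    print("t",s["t"],"pos",s["ee_pos"].round(1),"rad",np.hypot(*r).round(1),"ang",a0.round(2),"yaw-ang",(np.degrees(np.arctan2(y[1],y[0]))-a0).round(1),"F",F.round(1),"tang",(F[:2]@t).round(1),"torq",(-F[:2]@t*.075).round(2),"tw",s["wrist_torque"].round(3),"w",s["width"].round(1))
    for d in degs:
        a=np.radians(a0-d); P=C+rad*np.array([np.cos(a),np.sin(a)])
        sh,w=go([*P,z],a-np.pi/2,s); print(d,sh,w)
E
python3 - <<'E'
from arc import *
arc([5,10,15,20,25,30,35,40])
E
```

```text
Traceback (most recent call last):
  File "arc.py", line 8, in arc
    print("t",s["t"],"pos",s["ee_pos"].round(1),"rad",np.hypot(*r).round(1),"ang",a0.round(2),"yaw-ang",(np.degrees(np.arctan2(y[1],y[0]))-a0).round(1),"F",F.round(1),"tang",(F[:2]@t).round(1),"torq",(-F[:2]@t*.075).round(2),"tw",s["wrist_torque"].round(3),"w",s["width"].round(1))
                                                                                                                                                                                                                                                                     ^^^^^^^^^^^^^^^^
AttributeError: 'float' object has no attribute 'round'
```

```bash
sed -i 's/s\["width"\].round(1)/round(s["width"],1)/' arc.py; python3 - <<'E'
from arc import *
arc([5,10,15,20,25,30,35,40])
E
```

```text
t 14.2 pos [511.7  94.4  89.9] rad 74.8 ang -122.98 yaw-ang 269.5 F [0.6 0.4 0.8] tang -0.3 torq 0.02 tw [-0.026 -0.026 -0.003] w 22.0
5 [-0.      0.0065  0.0008] [-0.05  0.04  4.52]
10 [-0.0008  0.013   0.0008] [-0.05  0.04  9.52]
15 [-0.0022  0.0194  0.0008] [-0.05  0.04 14.52]
20 [-0.0041  0.0257  0.0008] [-0.04  0.05 19.52]
25 [-0.0065  0.0318  0.0008] [-0.04  0.05 24.52]
30 [-0.0095  0.0376  0.0008] [-0.04  0.05 29.52]
35 [-0.013   0.0431  0.0008] [-0.04  0.05 34.52]
40 [-0.0169  0.0484  0.0008] [-0.04  0.05 39.52]
```

Emit:
apply_moves:
  commands:
    - [0.022,0,0.0033,0.0008,0,0,2.5]
    - [0.022,0,0.0065,0.0008,0,0,4.5]
    - [0.022,-0.0004,0.0098,0.0008,0,0,7]
    - [0.022,-0.0008,0.013,0.0008,0,0,9.5]
    - [0.022,-0.0014,0.0162,0.0008,0,0,12]
    - [0.022,-0.0022,0.0194,0.0008,0,0,14.5]
    - [0.022,-0.0031,0.0225,0.0008,0,0,17]
    - [0.022,-0.0041,0.0257,0.0008,0,0,19.5]
    - [0.022,-0.0053,0.0288,0.0008,0,0,22]
    - [0.022,-0.0065,0.0318,0.0008,0,0,24.5]
    - [0.022,-0.008,0.0347,0.0008,0,0,27]
    - [0.022,-0.0095,0.0376,0.0008,0,0,29.5]
    - [0.022,-0.0112,0.0404,0.0008,0,0,32]
    - [0.022,-0.013,0.0431,0.0008,0,0,34.5]

```text
t: 15.95
ee_pos: [483.9, 127.9, 89.2]
eef_rot: [-0.19, 0.982, -0.002, 0.001]
force: [1.9, -4.4, -0.4]
width: 21.9
finger_force: 2.0
```

```bash
python3 - <<'E'
from arc import *
arc([2.5,5,7.5,10,12.5,15,20,25])
E
```

```text
t 15.95 pos [483.9 127.9  89.2] rad 74.4 ang -156.93 yaw-ang 268.8 F [ 1.9 -4.4 -0.4] tang -4.9 torq 0.36 tw [-0.708 -0.42   0.029] w 21.9
2.5 [0.0006 0.0033 0.0002] [-0.23  0.1   1.34]
5 [0.0004 0.0065 0.0002] [-0.23  0.11  3.84]
7.5 [0.0001 0.0098 0.0001] [-0.23  0.11  6.34]
10 [-0.0003  0.013   0.0001] [-0.22  0.12  8.84]
12.5 [-0.0009  0.0163  0.0001] [-0.22  0.12 11.34]
15 [-0.0016  0.0194  0.0001] [-0.22  0.13 13.84]
20 [-0.0034  0.0257  0.0001] [-0.21  0.14 18.84]
25 [-0.0058  0.0318  0.0001] [-0.21  0.15 23.84]
```

Emit:
apply_moves:
  commands:
    - [0.022,0.0004,0.0033,0,0,0,1.5]
    - [0.022,0.0003,0.0065,0,0,0,4]
    - [0.022,0.0001,0.0098,0,0,0,6.5]
    - [0.022,-0.0003,0.013,0,0,0,9]
    - [0.022,-0.0009,0.0163,0,0,0,11.5]
    - [0.022,-0.0009,0.0163,0,0,0,11.5]

```text
t: 16.7
ee_pos: [478.1, 144.3, 89.0]
eef_rot: [-0.092, 0.996, -0.001, 0.001]
force: [2.8, -3.5, 0.5]
width: 22.0
finger_force: 1.7
```

```bash
python3 - <<'E'
from arc import *
arc([2.5,5,7.5,10])
E
```

```text
t 16.7 pos [478.1 144.3  89. ] rad 75.4 ang -170.19 yaw-ang 270.8 F [ 2.8 -3.5  0.5] tang -4.0 torq 0.3 tw [-0.632 -0.554 -0.035] w 22.0
2.5 [-0.0005  0.0033 -0.    ] [-0.07  0.11  3.25]
5 [-0.0007  0.0065 -0.    ] [-0.06  0.11  5.75]
7.5 [-0.0011  0.0098 -0.    ] [-0.06  0.11  8.25]
10 [-0.0017  0.013  -0.    ] [-0.06  0.12 10.75]
```

Emit:
apply_moves:
  commands:
    - [0.022,-0.0003,0.0025,0,0,0,2.5]
    - [0.022,-0.0007,0.005,0,0,0,4.5]
    - [0.022,-0.0007,0.005,0,0,0,4.5]
    - [0.022,-0.0007,0.005,0,0,0,4.5]

```text
t: 17.2
ee_pos: [477.4, 149.3, 88.8]
eef_rot: [-0.053, 0.999, -0.0, 0.0]
force: [2.9, -3.2, 1.5]
width: 21.7
finger_force: 1.8
```

Emit:
apply_moves:
  commands:
    - [0.022,-0.0001,0.0025,0,0,0,1.9]
    - [0.022,-0.0002,0.005,0,0,0,3.8]
    - [0.022,-0.0002,0.005,0,0,0,3.8]
    - [0.022,-0.0002,0.005,0,0,0,3.8]

```text
t: 17.7
ee_pos: [476.4, 154.4, 88.5]
eef_rot: [-0.02, 1.0, -0.0, -0.0]
force: [1.5, -3.5, 2.1]
width: 21.9
finger_force: 1.6
```

Emit:
apply_moves:
  commands:
    - [0.022,-0.0004,0.0025,-0.0003,0,0,1.9]
    - [0.022,-0.0008,0.005,-0.0005,0,0,3.8]
    - [0.022,-0.0008,0.005,-0.0005,0,0,3.8]
    - [0.022,-0.0008,0.005,-0.0005,0,0,3.8]

```text
t: 18.2
ee_pos: [476.5, 159.3, 88.7]
eef_rot: [0.013, 1.0, -0.0, -0.001]
force: [-0.0, -3.9, 0.1]
width: 22.2
finger_force: 1.7
```

```bash
python3 - <<'E'
from arc import *
arc([3.8])
E
```

```text
t 18.2 pos [476.5 159.3  88.7] rad 75.9 ang 178.36 yaw-ang -89.9 F [-0.  -3.9  0.1] tang -3.9 torq 0.29 tw [-0.748 -0.195 -0.006] w 22.2
3.8 [-0.0011  0.005  -0.0003] [-0.02 -0.08  3.91]
```

Emit:
apply_moves:
  commands:
    - [0.022,-0.0004,0.0025,0,0,0,1.9]
    - [0.022,-0.0008,0.005,0,0,0,3.8]
    - [0.022,-0.0008,0.005,0,0,0,3.8]
    - [0.022,-0.0008,0.005,0,0,0,3.8]

```text
t: 18.7
ee_pos: [477.1, 164.3, 88.7]
eef_rot: [0.046, 0.999, -0.0, -0.001]
force: [-2.0, -3.9, 1.4]
width: 21.8
finger_force: 1.9
```

Emit:
apply_moves:
  commands:
    - [0.022,-0.0002,0.0025,0,0,0,1.9]
    - [0.022,-0.0003,0.005,0,0,0,3.8]
    - [0.022,-0.0003,0.005,0,0,0,3.8]
    - [0.022,-0.0003,0.005,0,0,0,3.8]

```text
t: 19.2
ee_pos: [478.0, 169.3, 88.7]
eef_rot: [0.08, 0.997, -0.0, -0.001]
force: [-3.2, -4.1, 1.2]
width: 22.0
finger_force: 2.0
```

Emit:
apply_moves:
  commands:
    - [0.022,-0.0002,0.0025,0,0,0,1.9]
    - [0.022,-0.0003,0.005,0,0,0,3.8]
    - [0.022,-0.0003,0.005,0,0,0,3.8]
    - [0.022,-0.0003,0.005,0,0,0,3.8]

```text
t: 19.7
ee_pos: [479.4, 174.2, 88.7]
eef_rot: [0.113, 0.994, -0.0, -0.001]
force: [-2.9, -2.9, 0.6]
width: 22.2
finger_force: 2.0
```

```bash
python3 - <<'E'
from arc import *
arc([3.8])
E
```

```text
t 19.7 pos [479.4 174.2  88.7] rad 75.0 ang 166.8 yaw-ang -89.7 F [-2.9 -2.9  0.6] tang -3.5 torq 0.26 tw [-0.742  0.69  -0.013] w 22.2
3.8 [-0.0002  0.005  -0.0003] [-0.01 -0.06  4.08]
```

Emit:
apply_moves:
  commands:
    - [0.022,-0.0001,0.0025,0,0,0,1.9]
    - [0.022,-0.0002,0.005,0,0,0,3.8]
    - [0.022,-0.0002,0.005,0,0,0,3.8]
    - [0.022,-0.0002,0.005,0,0,0,3.8]

```text
t: 20.2
ee_pos: [481.0, 179.2, 88.8]
eef_rot: [0.145, 0.989, 0.0, -0.0]
force: [-3.7, -2.1, -0.1]
width: 22.3
finger_force: 1.9
```

Emit:
apply_moves:
  commands:
    - [0.022,-0.0001,0.0025,0,0,0,1.9]
    - [0.022,-0.0002,0.005,0,0,0,3.8]
    - [0.022,-0.0002,0.005,0,0,0,3.8]
    - [0.022,-0.0002,0.005,0,0,0,3.8]

```text
t: 20.7
ee_pos: [482.8, 183.9, 88.9]
eef_rot: [0.178, 0.984, 0.0, -0.0]
force: [-3.5, -1.9, -0.9]
width: 22.0
finger_force: 1.9
```

Emit:
apply_moves:
  commands:
    - [0.022,-0.0001,0.0025,0,0,0,1.9]
    - [0.022,-0.0002,0.005,0,0,0,3.8]
    - [0.022,-0.0002,0.005,0,0,0,3.8]
    - [0.022,-0.0002,0.005,0,0,0,3.8]

```text
t: 21.2
ee_pos: [484.4, 187.8, 88.8]
eef_rot: [0.211, 0.977, -0.001, -0.0]
force: [-4.2, -4.0, 0.7]
width: 21.7
finger_force: 2.8
```

```bash
python3 - <<'E'
from arc import *
arc([3.8])
E
```

```text
t 21.2 pos [484.4 187.8  88.8] rad 74.6 ang 155.67 yaw-ang -90.0 F [-4.2 -4.   0.7] tang -5.4 torq 0.4 tw [-0.927  0.853 -0.014] w 21.7
3.8 [ 0.0002  0.005  -0.0002] [-0.1  -0.01  3.76]
```

Emit:
apply_moves:
  commands:
    - [0.022,0,0.001,0,0,0,0.8]
    - [0.022,0,0.002,0,0,0,1.5]
    - [0.022,0,0.002,0,0,0,1.5]
    - [0.022,0,0.002,0,0,0,1.5]

```text
t: 21.7
ee_pos: [484.9, 188.9, 88.6]
eef_rot: [0.224, 0.975, -0.002, -0.0]
force: [-4.5, -5.3, 0.8]
width: 22.0
finger_force: 3.9
```

```bash
python3 - <<'E'
from arc import *
arc([2])
E
```

```text
t 21.7 pos [484.9 188.9  88.6] rad 74.6 ang 154.82 yaw-ang -90.7 F [-4.5 -5.3  0.8] tang -6.7 torq 0.5 tw [-1.336  0.916 -0.016] w 22.0
2 [ 0.0004  0.0026 -0.0004] [-0.22  0.01  1.29]
```

Emit:
apply_moves:
  commands:
    - [0.022,0.0001,0.0015,-0.0002,0,0,0.7]
    - [0.022,0.0002,0.003,-0.0003,0,0,1.4]
    - [0.022,0.0002,0.003,-0.0003,0,0,1.4]
    - [0.022,0.0002,0.003,-0.0003,0,0,1.4]

```text
t: 22.2
ee_pos: [485.7, 190.8, 88.6]
eef_rot: [0.236, 0.972, -0.003, -0.0]
force: [-4.7, -8.5, -0.1]
width: 22.0
finger_force: 4.8
```

```bash
python3 - <<'E'
from arc import *
arc([2])
E
```

```text
t 22.2 pos [485.7 190.8  88.6] rad 74.7 ang 153.19 yaw-ang -90.5 F [-4.7 -8.5 -0.1] tang -9.7 torq 0.73 tw [-1.814  0.878  0.038] w 22.0
2 [ 0.0002  0.0026 -0.0004] [-0.34  0.04  1.5 ]
```

Emit:
apply_moves:
  commands:
    - [0.022,0.0001,0.0015,-0.0002,0,0,0.8]
    - [0.022,0.0002,0.003,-0.0003,0,0,1.6]
    - [0.022,0.0002,0.003,-0.0003,0,0,1.6]
    - [0.022,0.0002,0.003,-0.0003,0,0,1.6]
    - [0.022,0.0002,0.003,-0.0003,0,0,1.6]

```text
t: 22.82
ee_pos: [486.6, 192.6, 88.6]
eef_rot: [0.25, 0.968, -0.004, -0.0]
force: [-4.0, -11.3, -0.0]
width: 21.8
finger_force: 5.8
```

```bash
python3 - <<'E'
from arc import *
arc([2])
E
```

```text
t 22.825 pos [486.6 192.6  88.6] rad 74.8 ang 151.63 yaw-ang -90.6 F [ -4.  -11.3  -0. ] tang -11.8 torq 0.89 tw [-2.343  0.865 -0.004] w 21.8
2 [ 0.0002  0.0026 -0.0004] [-0.47  0.09  1.44]
```

Emit:
apply_moves:
  commands:
    - [0.022,0.0001,0.0015,-0.0002,0,0,0.8]
    - [0.022,0.0002,0.003,-0.0003,0,0,1.6]
    - [0.022,0.0002,0.003,-0.0003,0,0,1.6]
    - [0.022,0.0002,0.003,-0.0003,0,0,1.6]
    - [0.022,0.0002,0.003,-0.0003,0,0,1.6]

```text
t: 23.45
ee_pos: [487.5, 194.5, 88.5]
eef_rot: [0.263, 0.965, -0.005, -0.0]
force: [-4.0, -12.8, -1.4]
width: 22.0
finger_force: 6.6
```

```bash
python3 - <<'E'
from arc import *
arc([2])
E
```

```text
t 23.45 pos [487.5 194.5  88.5] rad 74.9 ang 150.06 yaw-ang -90.6 F [ -4.  -12.8  -1.4] tang -13.1 torq 0.98 tw [-2.702  0.803  0.023] w 22.0
2 [ 0.0001  0.0026 -0.0005] [-0.59  0.13  1.39]
```

Emit:
apply_moves:
  commands:
    - [0.022,0.0001,0.0015,-0.0002,0,0,0.8]
    - [0.022,0.0002,0.003,-0.0003,0,0,1.6]
    - [0.022,0.0002,0.003,-0.0003,0,0,1.6]
    - [0.022,0.0002,0.003,-0.0003,0,0,1.6]
    - [0.022,0.0002,0.003,-0.0003,0,0,1.6]

```text
t: 24.08
ee_pos: [488.4, 196.3, 88.5]
eef_rot: [0.277, 0.961, -0.006, -0.0]
force: [-3.9, -15.7, -2.2]
width: 22.5
finger_force: 7.5
```

```bash
python3 - <<'E'
from arc import *
arc([2])
E
```

```text
t 24.075 pos [488.4 196.3  88.5] rad 75.0 ang 148.52 yaw-ang -90.7 F [ -3.9 -15.7  -2.2] tang -15.4 torq 1.15 tw [-3.156  0.84   0.065] w 22.5
2 [-0.      0.0026 -0.0006] [-0.72  0.18  1.3 ]
```

Emit:
apply_moves:
  commands:
    - [0.022,0.0001,0.0015,-0.0002,0,0,0.8]
    - [0.022,0.0001,0.003,-0.0003,0,0,1.5]
    - [0.022,0.0001,0.003,-0.0003,0,0,1.5]
    - [0.022,0.0001,0.003,-0.0003,0,0,1.5]
    - [0.022,0.0001,0.003,-0.0003,0,0,1.5]

```text
t: 24.7
ee_pos: [489.3, 197.9, 88.3]
eef_rot: [0.29, 0.957, -0.008, -0.0]
force: [-4.2, -17.3, -1.6]
width: 21.9
finger_force: 8.5
```

```bash
python3 - <<'E'
from arc import *
arc([2])
E
```

```text
t 24.7 pos [489.3 197.9  88.3] rad 75.1 ang 147.08 yaw-ang -90.8 F [ -4.2 -17.3  -1.6] tang -16.8 torq 1.26 tw [-3.612  0.854  0.063] w 21.9
2 [-0.0001  0.0026 -0.0007] [-0.86  0.22  1.23]
```

Emit:
apply_moves:
  commands:
    - [0.022,0.0,0.0012,-0.0003,0,0,0.6]
    - [0.022,0.0,0.002,-0.0005,0,0,1.0]
    - [0.022,0.0,0.002,-0.0005,0,0,1.0]
    - [0.022,0.0,0.002,-0.0005,0,0,1.0]
    - [0.022,0.0,0.002,-0.0005,0,0,1.0]

```text
t: 25.32
ee_pos: [490.0, 198.9, 88.4]
eef_rot: [0.298, 0.954, -0.009, -0.001]
force: [-3.7, -19.7, -4.1]
width: 21.9
finger_force: 9.1
```

```bash
python3 - <<'E'
from arc import *
arc([-2,-4])
E
```

```text
t 25.325 pos [490.  198.9  88.4] rad 75.1 ang 146.21 yaw-ang -90.9 F [ -3.7 -19.7  -4.1] tang -18.4 torq 1.38 tw [-3.987  0.897  0.157] w 21.9
-2 [-0.0002 -0.0026 -0.0005] [-0.98  0.22 -2.92]
-4 [-0.0004 -0.0052 -0.0005] [-0.98  0.2  -4.92]
```

Emit:
apply_moves:
  commands:
    - [0.022,0,-0.003,0,0,0,0]
    - [0.026,0,-0.006,0,0,0,0]
    - [0.034,0,-0.008,0,0,0,0]
    - [0.042,0,-0.008,0,0,0,0]
    - [0.042,0,-0.008,0,0,0,0]
    - [0.042,0,-0.008,0,0,0,0]

```text
t: 26.08
ee_pos: [489.6, 199.4, 91.5]
eef_rot: [0.297, 0.955, 0.001, 0.001]
force: [-1.1, -2.2, -1.3]
width: 41.9
finger_force: 0.7
```

```bash
python3 - <<'E'
from arc import *
arc([0],z=200)
E
```

```text
t 26.075 pos [489.6 199.4  91.5] rad 75.7 ang 146.0 yaw-ang -90.5 F [-1.1 -2.2 -1.3] tang -2.4 torq 0.18 tw [-0.313  0.036  0.037] w 41.9
0 [-0.0008  0.0002 -0.1085] [ 0.09  0.06 -0.54]
```

Emit:
apply_moves:
  commands:
    - [0.042,0,-0.002,0,0,0,0]
    - [0.042,0,-0.003,0,0,0,0]
    - [0.042,0,-0.003,0,0,0,0]

```text
t: 26.45
ee_pos: [487.4, 196.7, 91.3]
eef_rot: [0.297, 0.955, 0.0, 0.0]
force: [-0.1, -0.0, 0.1]
width: 42.0
finger_force: 0.0
```

Emit:
apply_moves:
  commands:
    - [0.042,0,0,-0.01,0,0,0]
    - [0.042,0,0,-0.03,0,0,0]
    - [0.042,0,0,-0.06,0,0,0]
    - [0.042,0,0,-0.11,0,0,0]
    - [0.042,0,0,-0.15,0,0,0]
    - [0.042,0,0,-0.15,0,0,0]
    - [0.042,0,0,-0.15,0,0,0]

```text
t: 27.32
ee_pos: [486.8, 196.4, 241.0]
eef_rot: [0.297, 0.955, 0.0, -0.0]
force: [0.1, -0.1, 0.3]
width: 42.0
finger_force: 0.0
```

```bash
python3 - <<'E'
from h import *
old=cv2.imread("pics/post.png"); o=[]
for n in("scene","side"):
    p=cams.camera_params(n); im=cams.get_image(n); u,v=proj(p,[552,157,100]).astype(int)
    o.append(cv2.resize(im[v-35:v+35,u-30:u+36],None,fx=6,fy=6,interpolation=cv2.INTER_CUBIC))
new=np.hstack(o)
for n,(x0,y0,x1,y1) in {"scene key":(135,160,245,270),"scene arm":(235,140,310,215),"side key":(535,180,625,260),"side arm":(625,200,710,250)}.items():
    r=cv2.matchTemplate(new[y0-30:y1+30,x0-30:x1+30],old[y0:y1,x0:x1],cv2.TM_CCOEFF_NORMED); _,m,_,l=cv2.minMaxLoc(r); print(n,round(m,3),(np.array(l)-30)/6,"px")
E
```

```text
scene key 0.989 [-0.16666667  0.        ] px
scene arm 0.968 [0.         0.33333333] px
side key 0.991 [-0.33333333  0.16666667] px
side arm 0.992 [0.         0.16666667] px
```

The key hasn't shifted by more than a third of a pixel, so it's still fitted, and the gripper is clear. Handing in.

```bash
python3 -c "
from station import robot
print(robot.job_done())"
```

```text
the job is handed in; nothing more can be done
None
```

The job is handed in, and the hand-in gave no pass or fail: the key is fitted over the screw's head with its arm between the posts, the nut is seated and tightened to about 1.4 N m by the wrist force reading, and the robot is clear. I did not measure the screw's turn directly; the key moved by no more than a third of a pixel in the camera views.

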